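Close the logger's battery cover and hold its cover plate ready for the screws

TASK

Close up the grey data-logger case: first slide its battery cover fully shut, clear of the circuit bay, and only then pick up the loose aluminium cover plate by its handle. Hold the plate level, still and untouching, about a centimetre above the bay's flange, with its four holes lined up over the four threaded holes so that a colleague can start the screws, and finish while still holding it there. Leave the bottle, the beaker and the timer where they stand.

Things in the scene. Friction and masses are not known exactly. Their poses are not given: they have to be found in the camera images.
- logger: Grey data-logger case, fixed, 118 (x) x 210 (y) mm; origin under its centre. Its -y part (y < 5 mm) is the circuit bay under an aluminium flange, flat top at z = 40 mm, with a 60 x 44 mm opening round (0, -50) and four 6 mm threaded holes at x = +-42, y = -50 +- 30 mm. Its +y part is the battery compartment: guides and an end wall (y = 101 to 105 mm) rise to z = 48 mm.
- flange_hole_a (a point): Mouth of the threaded hole at (42, -20, 40) mm of the case. The plate belongs centred over the case's (0, -50) mm, its long side along the case's x, either way round.
- flange_hole_b (a point): Mouth of the diagonally opposite threaded hole, at (-42, -80, 40) mm of the case.
- battery_cover (a joint): Slide of the battery cover, m: 0 = fully shut (end stop), grows to 0.058 as the cover slides to the case's -y, out over the flange. It starts partly open, hiding two of the threaded holes. Friction about 1.5 N; it stays where it is left.
- cover_tab (a point): Top centre of the battery cover's tab, an upright rib 40 (along the case's x) x 10 (along its y) mm, standing 19 mm above the cover's flat top; rib top at z = 63.5 mm, flat top at 44.5 mm. At (0, 73) mm of the case when shut, further to -y by the joint value. Cover 99 x 90 x 4 mm.
- cover_plate: Loose aluminium plate, 108 (x) x 84 (y) x 5 mm, 0.14 to 0.28 kg, flat on the worktop; origin at the centre of its underside. Four 12 mm through holes at x = +-42, y = +-30 mm. On its centre a dark steel bridge handle: bar 56 mm along x, 12 mm thick along y, 19 to 33 mm above the underside, open beneath between two posts. Same when turned half round.
- plate_hole_a (a point): Centre of the plate's hole at (42, 30) mm, on the underside.
- plate_hole_b (a point): Centre of the diagonally opposite hole, at (-42, -30) mm, on the underside.
- white_bottle: White bottle with white cap, 54 mm across, 109 mm tall, standing; a bystander. Origin at the centre of its underside.
- clear_beaker: Clear beaker, 64 mm across, 82 mm tall, standing empty; a bystander. Origin at the centre of its underside.
- bench_timer: Flat white timer, 58 x 58 x 18 mm; a bystander. Origin at the centre of its underside.

How it is judged (in metres and radians):
On the way, in this order (a step that is already met when the one before it is completed fails the run):
1. the battery cover is fully shut (value of joint battery_cover below 0.003 m), for 0.2 s.
2. then the cover plate is lifted off the worktop in the gripper (height (world z) of cover_plate above 0.03 m and contact force between cover_plate and the fingers above 0.5 N), for 0.2 s.
At the end, for the whole second after the job is handed in: Plate held in the fingers, level to 0.1 rad, still, off the case, 3 to 22 mm above the flange, every plate hole within 6 mm of a threaded hole (either way round); cover shut to 3 mm; bottle, beaker and timer upright within 3 cm of their places (((horizontal distance between plate_hole_a and flange_hole_a below 0.006 m and horizontal distance between plate_hole_b and flange_hole_b below 0.006 m) or (horizontal distance between plate_hole_a and flange_hole_b below 0.006 m and horizontal distance between plate_hole_b and flange_hole_a below 0.006 m)) and z of plate_hole_a in the frame of logger between 0.043 and 0.062 m and z of plate_hole_b in the frame of logger between 0.043 and 0.062 m and angle between cover_plate's own z axis and vertical below 0.1 rad and linear speed of cover_plate below 0.02 m/s and contact force between cover_plate and the fingers above 0.5 N and contact force between cover_plate and logger below 0.05 N and value of joint battery_cover below 0.003 m and distance of each of white_bottle, clear_beaker, bench_timer from where it was at the start of the episode below 0.03 m and angle between each of white_bottle, clear_beaker, bench_timer's own z axis and vertical below 0.2 rad); the arm keeps its last pose, push and grip.
It fails at once if the bottle, the beaker or the timer was knocked away or over (distance of any of white_bottle, clear_beaker, bench_timer from where it was at the start of the episode above 0.03 m or angle between any of white_bottle, clear_beaker, bench_timer's own z axis and vertical above 0.5 rad).
It also fails if it takes over 51 s, if anything falls off the work surface, if the arm or the gripper's body presses on something with over 40 N, if the wrist force passes 120 N, or if a joint passes its speed limit or range.

ROBOT

A 7-joint arm with a two-finger parallel gripper is mounted at the origin on a cart in front of the work surface, level with it; the furniture and walls round the work are solid. World frame = base frame: x ahead of the robot, y to its left, z up, the work surface at z = 0. Lengths are in mm, angles in degrees, forces in N, time in s.
With the tool pointing down it reaches from about 350 to 900 mm from the base axis. Payload 8.1 kg.
Tool frame: the origin (TCP) lies between the finger pads; the fingertips stand robot.finger_overhang ahead of it and the grasp point (between the pads) lies 3 mm ahead of it (robot.finger_overhang is the distance from the TCP to the fingertips, in mm); z points along the fingers, y is the direction in which the jaws open and shut (so a half turn about z gives the same grasp; the last joint's range is limited). The gripper opens to 92 mm and grips with 3 to 60 N. Pads are 19 mm wide; open, the fingers measure 130 mm over their backs; the gripper's body (75 mm by 190 mm) begins 47 mm behind the grasp point.
Start: joints at [63.908, 24.895, 1.432, 90.138, -0.665, 64.973, -4.303], TCP at [215.931, -586.527, 248.742] pointing down, gripper open.
Joint ranges: [-149.89, 149.89], [-25.12, 119.58], [-72.63, 75.52], [4.76, 147.25], [-75.54, 255.54], [6.69, 114.76], [-157.13, 157.13]. Speed limits (degrees/s): [127.2, 127.2, 172.46, 172.46, 180, 180, 180].

INTERFACE

Orientations are given as [roll, pitch, yaw] about the fixed x, y, z axes, in that order (R = Rz(yaw) Ry(pitch) Rx(roll)).
In Python, from workcell import robot gives the robot as it stands.
- The arm moves only by the tool apply_moves, never from a script. Its argument "rows" is a list of rows, each a list of 7 numbers: the opening, from -1 (shut) to 1 (fully open), so that 0 is half open, then the shift along the tool's x, y, z each as a share of 800 mm, from -1 to 1, then the turn, a rotation vector about the tool's x, y, z each as a share of 30 degrees, from -1 to 1. In form: [[jaw, tx, ty, tz, wx, wy, wz], ...]. A call has 1 to 8 rows; each row is the pose to reach, as a shift and turn from the pose commanded when the call began, along the tool's axes at that moment; what a row does not reach only later rows make up. A row lasts 1/12 s, in which the tool goes at most 41.7 mm and 7.16 degrees, less where a joint would pass 70% of its speed; a pose out of reach is approached as far as the arm can. A call with a number of a shift or a turn outside -1 to 1 is refused whole. A call with a gripper value outside its range is refused whole. The fingers move at their own pace and stop on an object; "grip_force" is the grip in N (left out, the last holds). Time passes only in rows, so rows that repeat a pose let the fingers close. It gives the time, the measured TCP pose, the force and the opening at its end, in the units of the state.
- robot.state(): the state, without advancing time (a new reading comes with each control period).
- robot.grab_frame(name): name is "scene" or "top"; returns the picture (400x640x3 uint8, red, green, blue); there is no depth.
- robot.camera_params(name): a dict with "mtx" (3x3 intrinsics, pixels), "extrinsics" (4x4, takes a point from world to camera coordinates). Camera axes: x right, y down, z forward; pixel columns grow to the right and rows downward; lengths in mm; the calibration is good to about 2 mm. A picture is of the moment at which its call begins. camera_params takes no time and is no camera call.
- robot.hand_in(): hands the job in, once; it reports no verdict.
Trained networks look in the newest picture that a camera, given by its name, has taken for a name from the list of things; names that differ only in an ending like _2 or _b are one class to them, and where a whole thing is asked for, a point or a joint stands for the part that bears it (a point fixed in the world has none). Each returns a list of dicts, best first, with "p" (0 to 1); they miss things now and then, are a little off and sometimes report something else, mostly with a low value. They report only what shows in the picture. A call takes as long as a camera call.
- robot.masks_of(camera, target): "region" (400x640 bool, what is visible of it) and "bbox" ([left, top, width, height] in pixels, round what is visible of it).
The state is a dict: "t": time; "joints": joint angles; "joint_velocities": joint speeds; "effort": joint torques, N m; "tool_pos": TCP position; "ee_rot": TCP orientation; "wrist_force": force on the tool from outside, world axes, zero at the start; "torque": the same for the moment, N m; "gripper_width": finger opening in mm.
Only numpy, scipy, OpenCV 4.12 (cv2) and the standard library are available. Lean on these libraries where they do the work, as an engineer would, in place of code of your own. Each camera call takes 0.05 s, during which the arm holds its last target.

## Working session

There is one attempt and no reset: what is moved stays moved. The work goes in short steps, Python scripts to look and compute and a tool call to move; the robot and the scene stay as the last step left them, time stands still between calls to the robot, and variables do not carry over. Pictures are saved under pics/ and viewed, and the job is handed in when it is done.

Besides the shell and the picture viewer there is one more tool, called after "Request:" as name(argument=value, ...), one argument or row to a line, values as JSON. apply_moves: Moves the arm, as the interface text tells. Shift numbers are shares of 800 mm and turn numbers shares of 30 degrees, none past 1 either way. Its arguments: {"type":"object","properties":{"rows":{"type":"array","items":{"type":"array","items":{"type":"number","minimum":-1,"maximum":1}}},"grip_force":{"type":"number"}},"required":["rows"]}

```bash
mkdir -p pics; python3 - <<'E'
from workcell import robot
import cv2
print(robot.state(), robot.finger_overhang)
for n in ("scene","top"):
    f=robot.grab_frame(n); cv2.imwrite(f"pics/{n}0.png",f[:,:,::-1])
    p=robot.camera_params(n); print(n,p["mtx"].tolist(),p["extrinsics"].tolist())
    for t in ["logger","battery_cover","cover_tab","cover_plate","white_bottle","clear_beaker","bench_timer"]:
        for r in robot.masks_of(n,t)[:2]: print(n,t,round(r["p"],2),r["bbox"])
E
```

```text
{'t': 0.0, 'joints': array([63.90698453, 24.93556728,  1.43277061, 90.18801187, -0.66326423,
       64.97405576, -4.30178523]), 'joint_velocities': array([ 0.04565926,  0.0445694 ,  0.02466669, -0.04919009,  0.01415329,
        0.03444457,  0.04694242]), 'effort': array([-3.25449901e-04, -6.67859745e+01,  9.85190570e-01, -3.14466155e+01,
       -6.04325999e-02,  4.30128293e-02,  1.57829218e-04]), 'tool_pos': array([ 215.72133377, -586.08990162,  247.96229642]), 'ee_rot': array([-1.79911216e+02,  1.01367092e-02,  2.02104495e+01]), 'wrist_force': array([-0.22074743, -0.21334808,  0.32117152]), 'torque': array([-9.00488191e-05,  1.17110462e-02,  2.72064354e-02]), 'gripper_width': 91.92862922875977} 22.0
scene [[515.8135745903897, 0.0, 315.57725646637545], [0.0, 515.8135745903897, 194.25019959373444], [0.0, 0.0, 1.0]] [[0.017283092855230078, 0.9998256559585098, -0.007067700368055733, 5.072839665257842], [0.4448335464203772, -0.014019694334716434, -0.8955035254815196, -169.69783298004683], [-0.8954464867765283, 0.012333120363324165, -0.44499829602109287, 2232.5236761182464], [0.0, 0.0, 0.
[... 531 characters left out ...]
739678063, -0.9999357372419163, -0.0041887438792712955, -5.361905829338671], [-0.9936873556913529, 0.010936383312170322, -0.11165050227910313, 537.2661672491314], [0.11168913701854545, 0.0029861189719642845, -0.9937387079939766, 1604.1446979388531], [0.0, 0.0, 0.0, 1.0]]
top logger 0.97 [228.3, 196.8, 68.2, 40.0]
top battery_cover 0.61 [238.7, 200.4, 32.7, 31.1]
top cover_tab 0.77 [241.7, 200.6, 30.7, 31.7]
top cover_plate 0.79 [347.6, 214.7, 40.8, 35.0]
top white_bottle 0.61 [169.0, 220.5, 19.3, 15.6]
top white_bottle 0.52 [228.6, 197.8, 68.5, 39.1]
top clear_beaker 0.81 [432.4, 216.8, 26.0, 23.9]
top bench_timer 0.51 [288.7, 163.8, 23.0, 19.0]
top bench_timer 0.3 [240.3, 196.3, 32.7, 39.3]
```

```bash
python3 - <<'E'
import cv2
a=cv2.imread("pics/top0.png")[140:290,150:480]; cv2.imwrite("pics/topc.png",cv2.resize(a[:, :],(792,360),interpolation=cv2.INTER_CUBIC))
cv2.imwrite("pics/topz.png",cv2.resize(a[40:110,65:165],(800,560),interpolation=cv2.INTER_CUBIC))
cv2.imwrite("pics/topp.png",cv2.resize(a[60:120,180:260],(800,600),interpolation=cv2.INTER_CUBIC))
b=cv2.imread("pics/scene0.png"); cv2.imwrite("pics/scz.png",cv2.resize(b[140:260,160:480],(800,300),interpolation=cv2.INTER_CUBIC))
E
```

```text
(no output)
```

View pics/top0.png

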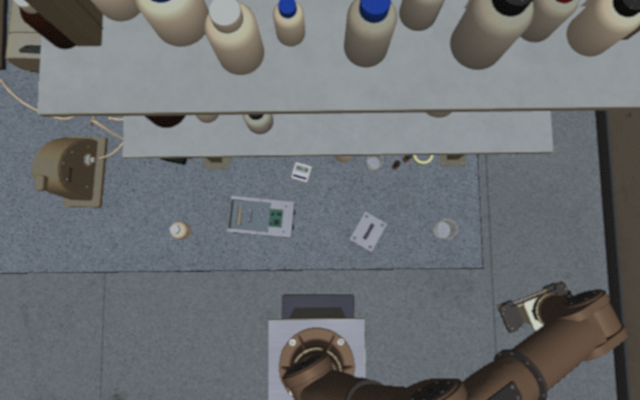

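View pics/topz.png

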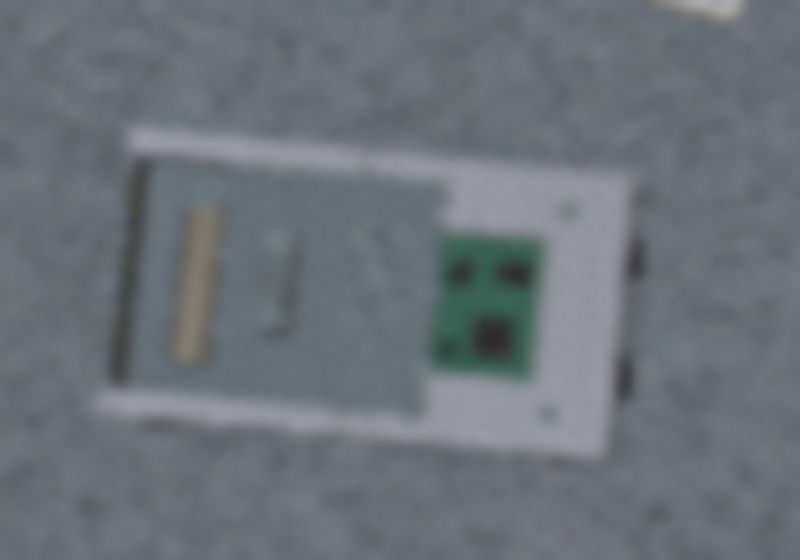

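View pics/topp.png

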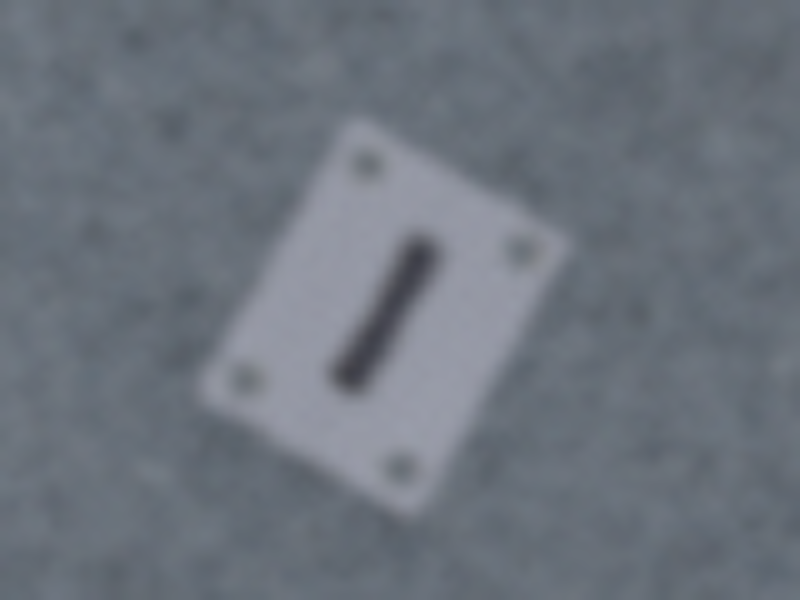

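View pics/scz.png

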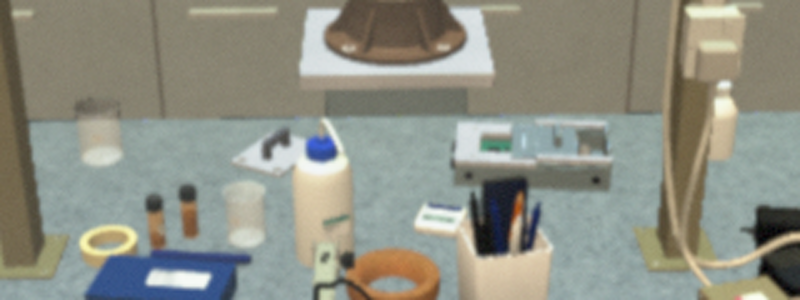

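View pics/scene0.png

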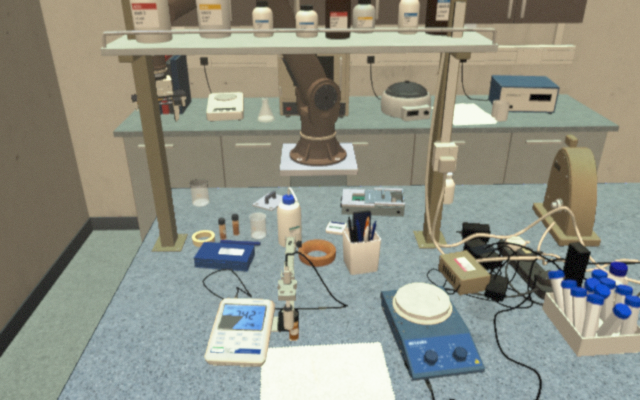

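The top view shows the case at about (262,216) px with its +y end to the left. The cover's right edge is at u≈269 and its rib at u≈250, and the two uncovered holes are at about (286,206) and (283,231). The plate is at about (368,231) with its dark handle. Next I'll fit the poses.

```bash
cat > h.py <<'E'
import numpy as np, cv2
from scipy.optimize import least_squares
def proj(p,P):
    E=np.array(p["extrinsics"]);K=np.array(p["mtx"]);P=np.atleast_2d(P)
    c=P@E[:3,:3].T+E[:3,3]; q=c@K.T; return q[:,:2]/q[:,2:]
def unproj(p,uv,z):
    E=np.array(p["extrinsics"]);K=np.array(p["mtx"])
    d=E[:3,:3].T@np.linalg.solve(K,[uv[0],uv[1],1]); o=-E[:3,:3].T@E[:3,3]
    return o+d*(z-o[2])/d[2]
def place(s,L):
    L=np.atleast_2d(L).astype(float);c,n=np.cos(s[2]),np.sin(s[2])
    return np.c_[s[0]+c*L[:,0]-n*L[:,1],s[1]+n*L[:,0]+c*L[:,1],L[:,2]]
def fit(p,L,uv,s0):
    r=least_squares(lambda s:(proj(p,place(s,L))-uv).ravel(),s0,loss="soft_l1",x_scale=[100,100,1])
    return r.x,(proj(p,place(r.x,L))-uv)
def crop(a,f,u0,v0): return (np.array(a,float)+.5)/f-.5+np.array([u0,v0])
E
cat > fit1.py <<'E'
from h import *; from workcell import robot
p=robot.camera_params("top")
L=[[42,-80,40],[-42,-80,40],[59,-105,40],[-59,-105,40],[59,105,48],[-59,105,48]]
uv=crop([(568,211),(548,413),(632,172),(605,457),(128,130),(97,408)],8,215,180)
s,r=fit(p,L,uv,[450,150,0]);print("logger",s,np.degrees(s[2]));print(r.round(2).tolist())
L=[[42,30,5],[-42,-30,5],[-42,30,5],[42,-30,5],[54,42,5],[-54,-42,5],[-54,42,5],[54,-42,5],[28,0,33],[-28,0,33]]
# plate +x ~ image up-right, +y ~ image left
uv=crop([(366,163),(400,468),(244,379),(522,250),(357,117),(415,518),(203,397),(570,243),(426,243),(345,385)],10,330,200)
q,r=fit(p,L,uv,[450,-150,-.5]);print("plate",q,np.degrees(q[2]));print(r.round(2).tolist())
for n,z in (("white_bottle",109),("clear_beaker",82),("bench_timer",18)):
    b=robot.masks_of("top",n)[0]["bbox"]; print(n,b,unproj(p,(b[0]+b[2]/2,b[1]+b[3]/2),z/2).round())
pc=proj(p,place(s,[[0,34,63.5],[20,34,63.5],[-20,34,63.5],[0,-28,44.5]]));print("tab pred",((pc-[215,180]+.5)*8).round())
print(robot.state()["tool_pos"])
E
python3 fit1.py
```

```text
logger [ 4.89947639e+02  1.79802162e+02 -1.00543604e-01] -5.7607241718934175
[[0.14, -0.22], [0.16, -0.18], [0.15, 0.25], [0.1, 0.15], [-0.25, -0.43], [-0.33, 0.42]]
plate [ 438.16769177 -177.44031441   -0.53187931] -30.474439512427754
[[0.03, 0.14], [0.01, 0.22], [-0.0, 0.19], [-0.0, 0.29], [-0.43, -0.1], [-0.1, 0.14], [-0.78, -0.29], [0.05, -0.33], [0.67, -0.4], [0.49, 0.11]]
white_bottle [169.0, 220.5, 19.3, 15.6] [452. 445.  54.]
clear_beaker [432.4, 216.8, 26.0, 23.9] [ 442. -429.   41.]
bench_timer [288.7, 163.8, 23.0, 19.0] [637.  49.   9.]
tab pred [[277. 281.]
 [282. 232.]
 [272. 330.]
 [433. 298.]]
[ 215.93764927 -586.51982049  248.75260467]
```

```bash
cat >> h.py <<'E'
from scipy.spatial.transform import Rotation as Ro
def delta(st,pos,yaw):
    """shares for a downward tool at pos (TCP, mm), yaw deg"""
    R=Ro.from_euler("xyz",st["ee_rot"],degrees=True); T=Ro.from_euler("xyz",[180,0,yaw],degrees=True)
    d=R.inv().apply(np.array(pos)-st["tool_pos"]); w=np.degrees((R.inv()*T).as_rotvec())
    return np.r_[d/800,w/30].round(4).tolist()
S=np.array([489.948,179.802,-.10054]); Q=np.array([438.168,-177.44,-.53188])
def case(*L): return place(S,[L])[0]
E
python3 - <<'E'
from h import *; from workcell import robot
st=robot.state(); t=case(0,35,160); print(t); print(delta(st,t,-5.76))
t=case(0,73,63.5);print(t)
print(unproj(robot.camera_params("top"),(340,155),450))
E
```

```text
[493.46097465 214.62525386 160.        ]
[0.6715, -0.82, 0.1109, 0.0001, -0.0, 0.8656]
[497.27506141 252.43335804  63.5       ]
[606.61721819 -68.48451977 450.        ]
```

Request:
apply_moves(
  rows=[
    [1,0.6715,-0.82,0,0,0,0.8656],
    [1,0.6715,-0.82,0,0,0,0.8656],
    [1,0.6715,-0.82,0,0,0,0.8656],
    [1,0.6715,-0.82,0,0,0,0.8656],
    [1,0.6715,-0.82,0,0,0,0.8656],
    [1,0.6715,-0.82,0,0,0,0.8656],
    [1,0.6715,-0.82,0,0,0,0.8656],
    [1,0.6715,-0.82,0,0,0,0.8656],
  ],
  grip_force=20,
)

```text
t: 1.62
tool_pos: [325.2, -269.8, 249.0]
ee_rot: [180.0, -0.0, -5.8]
wrist_force: [1.6, -0.5, -0.2]
gripper_width: 91.6
```

```bash
python3 - <<'E'
from h import *; from workcell import robot
st=robot.state(); t=case(0,35,160); print(st["t"],st["tool_pos"],st["ee_rot"]); print(delta(st,t,-5.76))
E
```

```text
1.6167 [ 325.23820725 -269.75831228  249.01799102] [ 1.79964041e+02 -3.98633790e-02 -5.76056862e+00]
[0.1484, -0.6236, 0.111, 0.0012, -0.0013, -0.0]
```

Request:
apply_moves(
  rows=[
    [1,0.1484,-0.6236,0.03,0,0,0],
    [1,0.1484,-0.6236,0.05,0,0,0],
    [1,0.1484,-0.6236,0.06,0,0,0],
    [1,0.1484,-0.6236,0.08,0,0,0],
    [1,0.1484,-0.6236,0.1,0,0,0],
    [1,0.1484,-0.6236,0.111,0,0,0],
    [1,0.1484,-0.6236,0.111,0,0,0],
    [1,0.1484,-0.6236,0.111,0,0,0],
  ],
)

```text
t: 2.28
tool_pos: [433.3, 41.1, 199.5]
ee_rot: [-180.0, -0.1, -5.8]
wrist_force: [1.6, -1.3, -0.3]
gripper_width: 91.7
```

```bash
python3 - <<'E'
from h import *; from workcell import robot
st=robot.state(); t=case(0,35,160); print(st["t"],st["tool_pos"],st["ee_rot"]); print(delta(st,t,-5.76))
E
```

```text
2.2833 [433.34105664  41.12814741 199.5212604 ] [-1.79989794e+02 -6.91610398e-02 -5.78485916e+00]
[0.0528, -0.2233, 0.0495, -0.0003, -0.0023, -0.0008]
```

Request:
apply_moves(
  rows=[
    [1,0.0528,-0.2233,0.0495,0,0,0],
    [1,0.0528,-0.2233,0.0495,0,0,0],
    [1,0.0528,-0.2233,0.0495,0,0,0],
    [1,0.0528,-0.2233,0.0495,0,0,0],
    [1,0.0528,-0.2233,0.0495,0,0,0],
    [1,0.0528,-0.2233,0.0495,0,0,0],
    [1,0.0528,-0.2233,0.0495,0,0,0],
  ],
)

```text
t: 2.87
tool_pos: [492.6, 213.9, 159.4]
ee_rot: [-180.0, 0.1, -5.6]
wrist_force: [0.1, 0.2, -0.2]
gripper_width: 91.5
```

```bash
python3 - <<'E'
from h import *; from workcell import robot
f=robot.grab_frame("scene"); cv2.imwrite("pics/s1.png",cv2.resize(f[100:240,280:480,::-1],(800,560),interpolation=cv2.INTER_CUBIC))
f=robot.grab_frame("top"); cv2.imwrite("pics/t1.png",cv2.resize(f[150:260,180:340,::-1],(800,550),interpolation=cv2.INTER_CUBIC))
st=robot.state(); t=case(0,36,73.5); print(st["t"],st["tool_pos"],st["ee_rot"]); print(delta(st,t,-5.76))
E
```

```text
2.9667 [492.74027241 211.49462892 159.8731122 ] [ 1.79941641e+02  1.24009986e-02 -5.80906424e+00]
[0.0005, -0.0053, 0.108, 0.0019, 0.0004, -0.0016]
```

View pics/s1.png

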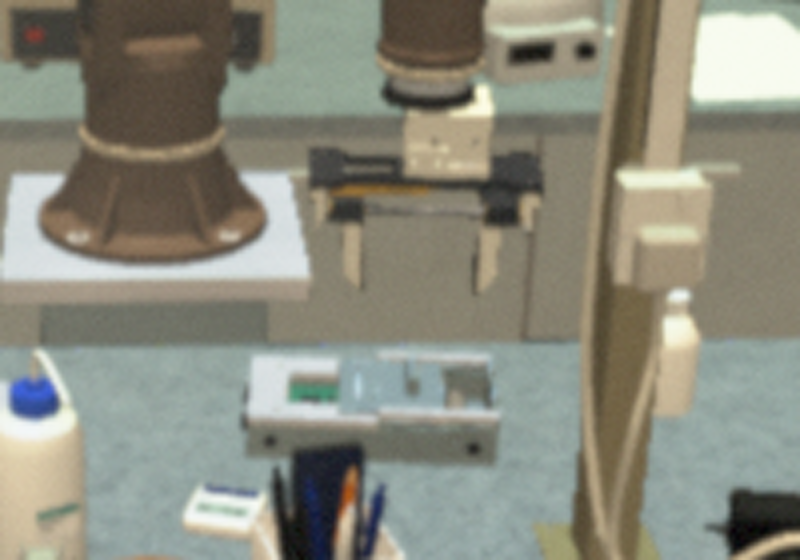

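View pics/t1.png

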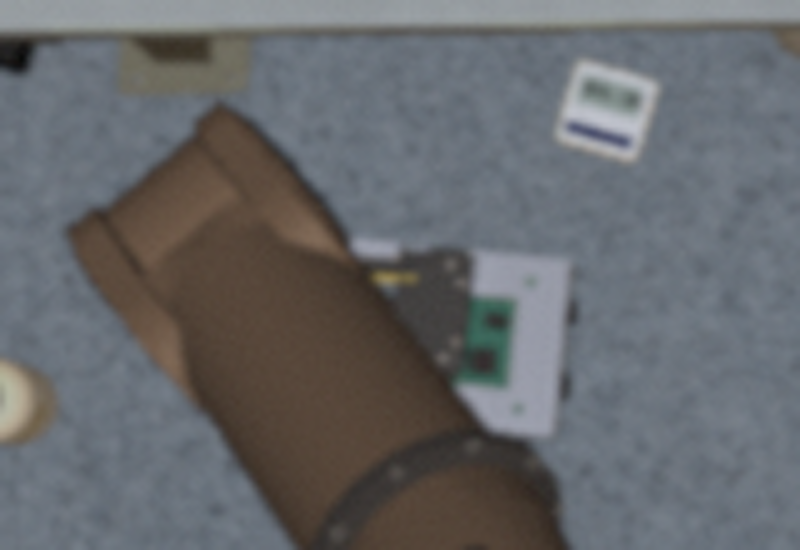

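Request:
apply_moves(
  rows=[
    [1,0,0,0,0,0,0],
    [1,0,0,0,0,0,0],
    [1,0,0,0,0,0,0],
  ],
)

```text
t: 3.22
tool_pos: [493.0, 211.6, 160.3]
ee_rot: [180.0, -0.0, -5.8]
wrist_force: [0.5, -0.0, 0.4]
gripper_width: 91.9
```

```bash
python3 - <<'E'
from h import *; from workcell import robot
st=robot.state(); t=case(0,36,73.5); print(st["t"],st["tool_pos"],st["ee_rot"]); print(t,delta(st,t,-5.76))
E
```

```text
3.2167 [493.04941696 211.59183971 160.3270771 ] [ 1.79986586e+02 -4.04641462e-02 -5.84896619e+00]
[493.56134536 215.62020397  73.5       ] [0.0, -0.0051, 0.1085, 0.0004, -0.0013, -0.003]
```

Request:
apply_moves(
  rows=[
    [1,0,-0.005,0.05,0,0,0],
    [1,0,-0.005,0.09,0,0,0],
    [1,0,-0.005,0.108,0,0,0],
    [1,0,-0.005,0.108,0,0,0],
    [0,0,-0.005,0.108,0,0,0],
    [-0.5,0,-0.005,0.108,0,0,0],
    [-1,0,-0.005,0.108,0,0,0],
    [-1,0,-0.005,0.108,0,0,0],
  ],
  grip_force=15,
)

```text
t: 3.88
tool_pos: [494.1, 217.0, 74.9]
ee_rot: [-179.9, -0.1, -5.8]
wrist_force: [0.2, -0.2, -0.5]
gripper_width: 69.5
```

Request:
apply_moves(
  rows=[
    [-1,0,0,0,0,0,0],
    [-1,0,0,0,0,0,0],
    [-1,0,0,0,0,0,0],
  ],
)

```text
t: 4.13
tool_pos: [493.5, 216.7, 73.9]
ee_rot: [-180.0, -0.0, -5.8]
wrist_force: [0.4, 1.0, -0.6]
gripper_width: 49.8
```

```bash
python3 - <<'E'
from h import *; from workcell import robot
f=robot.grab_frame("scene"); cv2.imwrite("pics/s2.png",cv2.resize(f[100:240,280:480,::-1],(800,560),interpolation=cv2.INTER_CUBIC))
st=robot.state(); t=case(0,73,73.5); print(st["t"],st["tool_pos"],st["ee_rot"],st["wrist_force"],st["gripper_width"]); print(t,delta(st,t,-5.76))
E
```

```text
4.1833 [493.39645931 216.65567957  73.76229292] [-1.79992815e+02 -2.26193327e-02 -5.76351792e+00] [ 0.27826466 -1.11642111  0.23099735] 45.71544057962946
[497.27506141 252.43335804  73.5       ] [0.0003, -0.045, 0.0003, -0.0002, -0.0008, -0.0001]
```

View pics/s2.png

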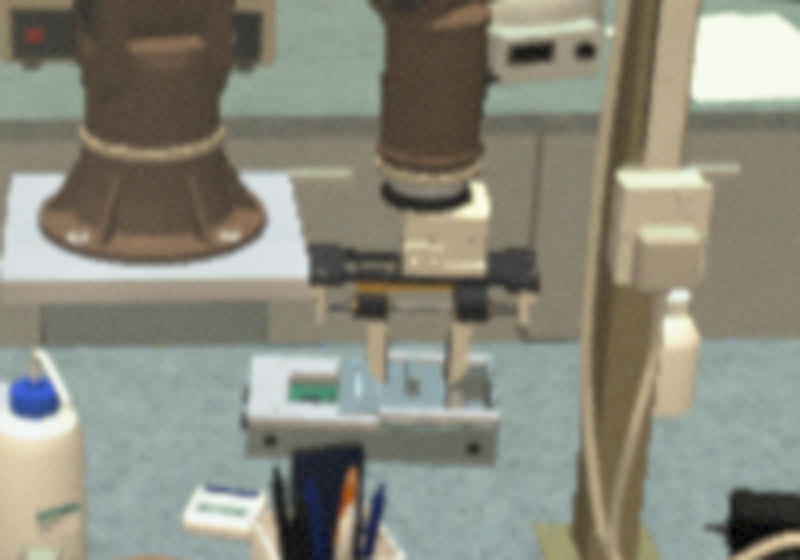

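The picture shows the fingers closing at columns 378 and 460, with the rib between them at 412. The opening shrinks by about 80 mm/s, so I'll keep closing.

Request:
apply_moves(
  rows=[
    [-1,0,0,0,0,0,0],
    [-1,0,0,0,0,0,0],
    [-1,0,0,0,0,0,0],
    [-1,0,0,0,0,0,0],
    [-1,0,0,0,0,0,0],
    [-1,0,0,0,0,0,0],
    [-1,0,0,0,0,0,0],
    [-1,0,0,0,0,0,0],
  ],
)

```text
t: 4.85
tool_pos: [493.2, 216.4, 73.4]
ee_rot: [180.0, 0.0, -5.8]
wrist_force: [0.0, -1.7, -0.0]
gripper_width: 9.8
```

```bash
python3 - <<'E'
from h import *; from workcell import robot
st=robot.state(); t=case(0,73,73.5); print(st["t"],st["tool_pos"],st["ee_rot"],st["wrist_force"],st["gripper_width"]); print(t,delta(st,t,-5.76))
E
```

```text
4.85 [493.21094275 216.35363646  73.43686245] [ 1.79974828e+02  1.08953755e-02 -5.77280744e+00] [ 0.02123106 -1.71891546 -0.03001401] 9.810994693890864
[497.27506141 252.43335804  73.5       ] [0.0005, -0.0454, -0.0001, 0.0008, 0.0004, -0.0004]
```

Request:
apply_moves(
  rows=[
    [-1,0,-0.008,0,0,0,0],
    [-1,0,-0.016,0,0,0,0],
    [-1,0,-0.024,0,0,0,0],
    [-1,0,-0.031,0,0,0,0],
    [-1,0,-0.036,0,0,0,0],
    [-1,0,-0.039,0,0,0,0],
    [-1,0,-0.041,0,0,0,0],
    [-1,0,-0.041,0,0,0,0],
  ],
)

```text
t: 5.52
tool_pos: [496.7, 250.0, 73.5]
ee_rot: [-180.0, -0.0, -5.7]
wrist_force: [1.1, -0.4, -2.7]
gripper_width: 9.9
```

Request:
apply_moves(
  rows=[
    [-1,0,-0.002,0,0,0,0],
    [-1,0,-0.003,0,0,0,0],
    [-1,0,-0.004,0,0,0,0],
    [-1,0,-0.004,0,0,0,0],
  ],
)

```text
t: 5.85
tool_pos: [496.9, 252.4, 73.5]
ee_rot: [180.0, 0.0, -5.8]
wrist_force: [0.5, -0.6, -1.5]
gripper_width: 9.8
```

Request:
apply_moves(
  rows=[
    [-1,0,-0.001,0,0,0,0],
    [-1,0,-0.001,0,0,0,0],
    [-1,0,-0.001,0,0,0,0],
  ],
)

```text
t: 6.1
tool_pos: [496.9, 252.7, 73.5]
ee_rot: [180.0, 0.0, -5.8]
wrist_force: [0.3, -3.6, 0.4]
gripper_width: 9.4
```

Request:
apply_moves(
  rows=[
    [-1,0,-0.001,0,0,0,0],
    [-1,0,-0.002,0,0,0,0],
    [-1,0,-0.002,0,0,0,0],
    [-1,0,-0.002,0,0,0,0],
  ],
)

```text
t: 6.43
tool_pos: [497.0, 252.8, 73.4]
ee_rot: [179.8, 0.0, -5.8]
wrist_force: [0.2, -7.9, 4.9]
gripper_width: 9.8
```

Request:
apply_moves(
  rows=[
    [-1,0,-0.001,0,0,0,0],
    [-1,0,-0.002,0,0,0,0],
    [-1,0,-0.002,0,0,0,0],
    [-1,0,-0.002,0,0,0,0],
  ],
)

```text
t: 6.77
tool_pos: [497.0, 252.9, 73.4]
ee_rot: [179.7, 0.1, -5.9]
wrist_force: [-1.5, -12.3, 7.6]
gripper_width: 9.9
```

Request:
apply_moves(
  rows=[
    [-1,0,0.002,0,0,0,0],
    [-1,0,0.003,0,0,0,0],
    [0,0,0.003,0,0,0,0],
    [0,0,0.003,0,0,0,0],
    [0,0,0.003,0,0,0,0],
    [0,0,0.003,-0.04,0,0,0],
    [0,0,0.003,-0.08,0,0,0],
    [0,0,0.003,-0.13,0,0,0],
  ],
)

```text
t: 7.43
tool_pos: [495.8, 254.3, 177.3]
ee_rot: [179.9, 0.2, -5.7]
wrist_force: [1.5, 0.0, 0.9]
gripper_width: 43.9
```

```bash
python3 - <<'E'
from h import *; from workcell import robot
f=robot.grab_frame("scene"); cv2.imwrite("pics/s3.png",cv2.resize(f[100:240,280:480,::-1],(800,560),interpolation=cv2.INTER_CUBIC))
st=robot.state(); print(st["t"],st["tool_pos"],st["gripper_width"]); print(delta(st,[Q[0],Q[1],200],np.degrees(Q[2])))
E
```

```text
7.4833 [499.18347755 256.95607825 186.12098168] 44.97017156316851
[-0.022, 0.5478, -0.0207, -0.0138, -0.01, 0.8263]
```

View pics/s3.png

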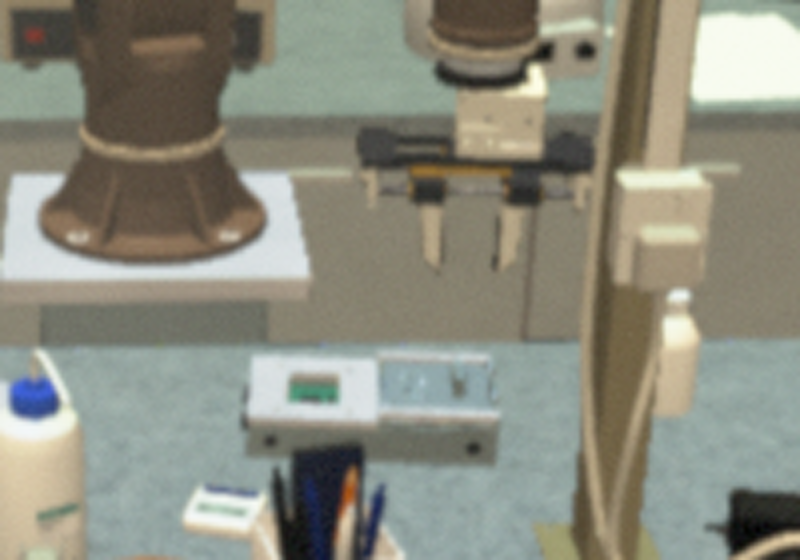

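The picture shows the cover shut: its left edge is at column 380, clear of the bay, and no compartment shows at the right end. Next I'll move to the plate.

Request:
apply_moves(
  rows=[
    [0,-0.022,0.548,-0.02,0,0,0.826],
    [0,-0.022,0.548,-0.02,0,0,0.826],
    [0,-0.022,0.548,-0.02,0,0,0.826],
    [0,-0.022,0.548,-0.02,0,0,0.826],
    [0,-0.022,0.548,-0.02,0,0,0.826],
    [0,-0.022,0.548,-0.02,0,0,0.826],
    [0,-0.022,0.548,-0.02,0,0,0.826],
    [0,-0.022,0.548,-0.02,0,0,0.826],
  ],
)

```text
t: 8.15
tool_pos: [450.2, -77.0, 190.0]
ee_rot: [-179.9, -0.1, -30.5]
wrist_force: [1.5, -0.1, 0.0]
gripper_width: 46.1
```

Request:
apply_moves(
  rows=[
    [0,0,0,0,0,0,0],
    [0,0,0,0,0,0,0],
    [0,0,0,0,0,0,0],
  ],
)

```text
t: 8.4
tool_pos: [450.7, -75.0, 189.8]
ee_rot: [-179.9, -0.0, -30.5]
wrist_force: [0.2, 0.7, 0.4]
gripper_width: 45.8
```

```bash
python3 - <<'E'
from h import *; from workcell import robot
f=robot.grab_frame("top"); cv2.imwrite("pics/t4.png",cv2.resize(f[180:250,215:315,::-1],(800,560),interpolation=cv2.INTER_CUBIC))
st=robot.state(); print(st["t"],st["tool_pos"],st["ee_rot"],st["gripper_width"]); print(delta(st,[Q[0],Q[1],120],np.degrees(Q[2])))
E
```

```text
8.45 [450.80773568 -74.24143814 189.72537295] [-1.79947533e+02 -1.07621718e-02 -3.04300993e+01] 46.10153638820312
[0.0517, 0.1193, 0.0871, -0.0017, -0.0004, 0.0015]
```

View pics/t4.png

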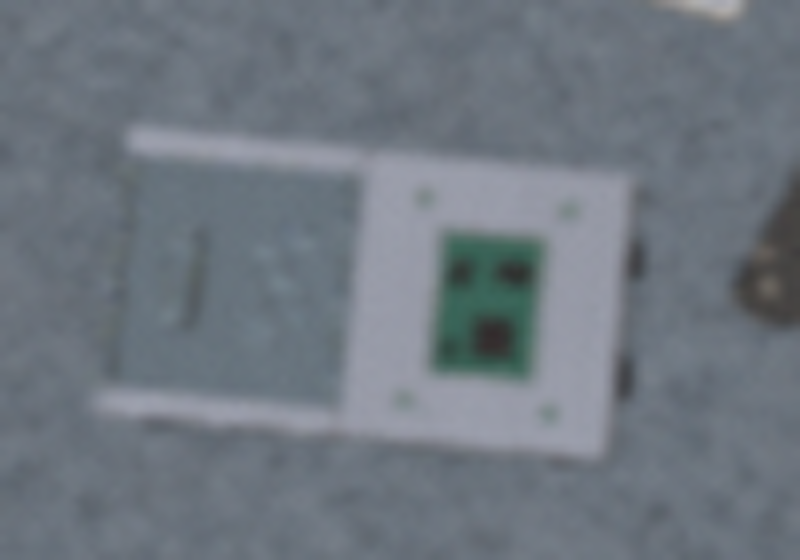

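The picture shows the cover shut and all four threaded holes, in crop pixels about (425,197), (568,210), (403,399) and (548,412). I'll refit the case pose using all four.

```bash
python3 - <<'E'
from h import *; from workcell import robot
p=robot.camera_params("top")
f=robot.grab_frame("top").astype(float); g=f[...,1]-(f[...,0]+f[...,2])/2
c=crop([(425,197),(568,210),(403,399),(548,412)],8,215,180); out=[]
for u,v in c:
    ui,vi=int(round(u)),int(round(v)); w=g[vi-3:vi+4,ui-3:ui+4]; w=np.clip(w-np.median(w)-1.5,0,None)
    yy,xx=np.mgrid[vi-3:vi+4,ui-3:ui+4]; out.append((( w*xx).sum()/w.sum(),(w*yy).sum()/w.sum()))
out=np.array(out); print(c.round(2).tolist(),out.round(2).tolist())
L=[[42,-20,40],[42,-80,40],[-42,-20,40],[-42,-80,40]]
for o in (c,out):
    s,r=fit(p,L,o,[490,180,-.1]); print(s,np.degrees(s[2]),place(s,[0,-50,40]),r.round(2).tolist())
print("old",case(0,-50,40))
E
```

```text
[[267.69, 204.19], [285.56, 205.81], [264.94, 229.44], [283.06, 231.06]] [[267.91, 204.34], [285.74, 206.01], [265.47, 229.14], [282.99, 231.19]]
[ 4.89832508e+02  1.80171350e+02 -1.03171594e-01] -5.911296875244029 [[484.68307511 130.437223    40.        ]] [[-0.09, -0.03], [0.06, 0.01], [0.01, -0.02], [0.01, 0.04]]
[ 4.89931098e+02  1.79453215e+02 -1.08407484e-01] -6.2112912961100255 [[484.52133429 129.74673188  40.        ]] [[-0.02, -0.17], [0.15, -0.09], [-0.37, 0.27], [0.23, -0.0]]
old [484.92946478 130.05449449  40.        ]
```

Request:
apply_moves(
  rows=[
    [0,0.0517,0.1193,0.04,0,0,0],
    [0,0.0517,0.1193,0.07,0,0,0],
    [0,0.0517,0.1193,0.087,0,0,0],
    [0,0.0517,0.1193,0.087,0,0,0],
    [0,0.0517,0.1193,0.087,0,0,0],
    [0,0.0517,0.1193,0.087,0,0,0],
    [0,0.0517,0.1193,0.087,0,0,0],
  ],
)

```text
t: 9.08
tool_pos: [438.7, -177.1, 120.8]
ee_rot: [-179.9, -0.1, -30.4]
wrist_force: [-0.1, 0.4, 0.5]
gripper_width: 45.5
```

```bash
python3 - <<'E'
from h import *; from workcell import robot
f=robot.grab_frame("scene"); cv2.imwrite("pics/s5.png",cv2.resize(f[130:230,200:340,::-1],(800,571),interpolation=cv2.INTER_CUBIC))
st=robot.state(); print(st["t"],st["tool_pos"],st["ee_rot"],st["gripper_width"]); print(delta(st,[Q[0],Q[1],31],np.degrees(Q[2])))
E
```

```text
9.1333 [ 438.80569268 -177.2594673   121.01924099] [-1.79937129e+02 -9.47567327e-02 -3.03590429e+01] 45.89815344359688
[-0.0008, 0.0007, 0.1125, -0.0021, -0.0032, 0.0038]
```

View pics/s5.png

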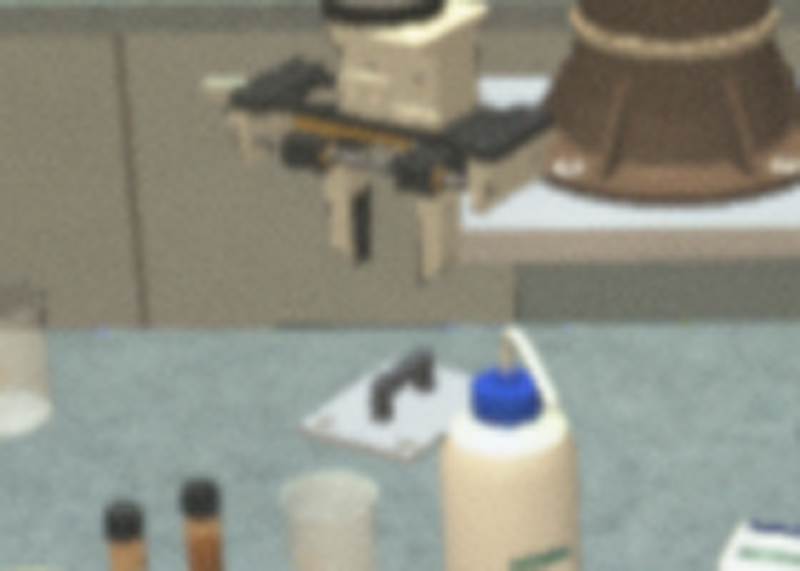

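The picture shows the open jaws straddling the handle's line, at columns 345 and 432 with the handle at about 400. Now I'll go down and close.

Request:
apply_moves(
  rows=[
    [0,-0.001,0.0007,0.04,0,0,0],
    [0,-0.001,0.0007,0.08,0,0,0],
    [0,-0.001,0.0007,0.1,0,0,0],
    [0,-0.001,0.0007,0.112,0,0,0],
    [0,-0.001,0.0007,0.112,0,0,0],
    [0,-0.001,0.0007,0.112,0,0,0],
  ],
  grip_force=30,
)

```text
t: 9.63
tool_pos: [437.2, -178.5, 31.1]
ee_rot: [-180.0, -0.0, -30.5]
wrist_force: [-0.3, -0.4, -0.5]
gripper_width: 46.0
```

Request:
apply_moves(
  rows=[
    [-1,0,0,0,0,0,0],
    [-1,0,0,0,0,0,0],
    [-1,0,0,0,0,0,0],
    [-1,0,0,0,0,0,0],
    [-1,0,0,0,0,0,0],
    [-1,0,0,0,0,0,0],
    [-1,0,0,0,0,0,0],
    [-1,0,0,0,0,0,0],
  ],
)

```text
t: 10.3
tool_pos: [436.8, -179.1, 30.8]
ee_rot: [-180.0, -0.0, -30.5]
wrist_force: [0.4, 0.8, 6.0]
gripper_width: 11.7
```

Request:
apply_moves(
  rows=[
    [-1,0,0,-0.01,0,0,0],
    [-1,0,0,-0.03,0,0,0],
    [-1,0,0,-0.06,0,0,0],
    [-1,0,0,-0.09,0,0,0],
    [-1,0,0,-0.12,0,0,0],
    [-1,0,0,-0.12,0,0,0],
    [-1,0,0,-0.12,0,0,0],
    [-1,0,0,-0.12,0,0,0],
  ],
)

```text
t: 10.97
tool_pos: [436.0, -179.0, 126.1]
ee_rot: [180.0, 0.0, -30.5]
wrist_force: [0.5, 0.2, -1.1]
gripper_width: 11.8
```

```bash
python3 - <<'E'
from h import *; from workcell import robot
f=robot.grab_frame("scene"); cv2.imwrite("pics/s6.png",cv2.resize(f[130:230,200:340,::-1],(800,571),interpolation=cv2.INTER_CUBIC))
st=robot.state(); print(st["t"],st["tool_pos"],st["ee_rot"],st["gripper_width"],st["wrist_force"]);
t=case(0,-50,0); print(t,delta(st,[484.6,130.3,130],-5.85))
E
```

```text
11.0167 [ 435.67290299 -178.86369099  125.69409896] [ 1.79972957e+02  9.25855946e-02 -3.05380568e+01] 11.834790717222925 [-0.15822446 -0.04661318 -1.28969381]
[484.92946478 130.05449449   0.        ] [-0.1437, -0.3639, -0.0053, 0.0002, 0.0032, -0.8229]
```

View pics/s6.png

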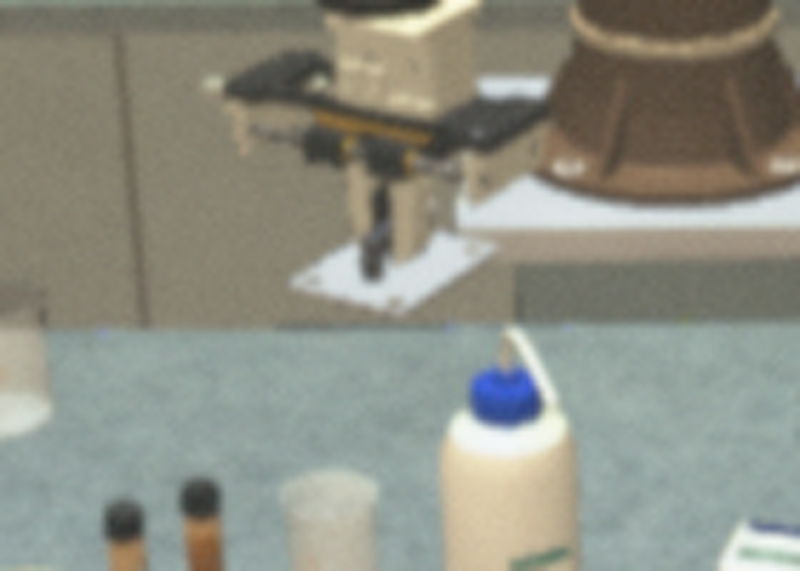

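The picture shows the plate lifted level in the jaws. I'll carry it over the bay at height.

Request:
apply_moves(
  rows=[
    [-1,-0.012,-0.03,-0.005,0,0,-0.08],
    [-1,-0.026,-0.066,-0.005,0,0,-0.18],
    [-1,-0.042,-0.106,-0.005,0,0,-0.3],
    [-1,-0.058,-0.146,-0.005,0,0,-0.42],
    [-1,-0.074,-0.186,-0.005,0,0,-0.54],
    [-1,-0.09,-0.226,-0.005,0,0,-0.66],
    [-1,-0.105,-0.266,-0.005,0,0,-0.76],
    [-1,-0.118,-0.3,-0.005,0,0,-0.823],
  ],
)

```text
t: 11.68
tool_pos: [476.4, 78.0, 129.3]
ee_rot: [-180.0, 0.1, -5.6]
wrist_force: [0.6, -0.5, -1.2]
gripper_width: 11.7
```

```bash
python3 - <<'E'
from h import *; from workcell import robot
st=robot.state(); print(st["t"],st["tool_pos"],st["ee_rot"],st["gripper_width"])
print(delta(st,[484.6,130.3,130],-5.85))
E
```

```text
11.6833 [476.39403255  77.98466107 129.30252608] [-1.79997765e+02  1.23570441e-01 -5.61167153e+00] 11.730009462622228
[0.0038, -0.0661, -0.0009, -0.0001, 0.0041, 0.0079]
```

Request:
apply_moves(
  rows=[
    [-1,0.002,-0.03,0,0,0,0],
    [-1,0.003,-0.048,0,0,0,0],
    [-1,0.003,-0.06,0,0,0,0],
    [-1,0.004,-0.066,0,0,0,0],
    [-1,0.004,-0.066,0,0,0,0],
    [-1,0.004,-0.066,0,0,0,0],
  ],
)

```text
t: 12.18
tool_pos: [485.4, 126.7, 129.9]
ee_rot: [179.9, 0.1, -5.9]
wrist_force: [-0.2, 0.4, -1.0]
gripper_width: 11.4
```

```bash
python3 - <<'E'
from h import *; from workcell import robot
for n,y0,y1,x0,x1 in (("scene",130,230,300,440),("top",160,250,210,338)):
    f=robot.grab_frame(n); cv2.imwrite(f"pics/{n}7.png",cv2.resize(f[y0:y1,x0:x1,::-1],(800,565),interpolation=cv2.INTER_CUBIC))
st=robot.state(); print(st["t"],st["tool_pos"],st["ee_rot"],st["gripper_width"])
print(delta(st,[484.6,130.3,95],-5.85))
E
```

```text
12.2833 [485.54898291 126.30300912 130.20597564] [ 1.79944386e+02  2.89785430e-02 -5.95240874e+00] 11.89251555073963
[-0.0017, -0.0049, 0.044, 0.0019, 0.001, -0.0034]
```

View pics/scene7.png

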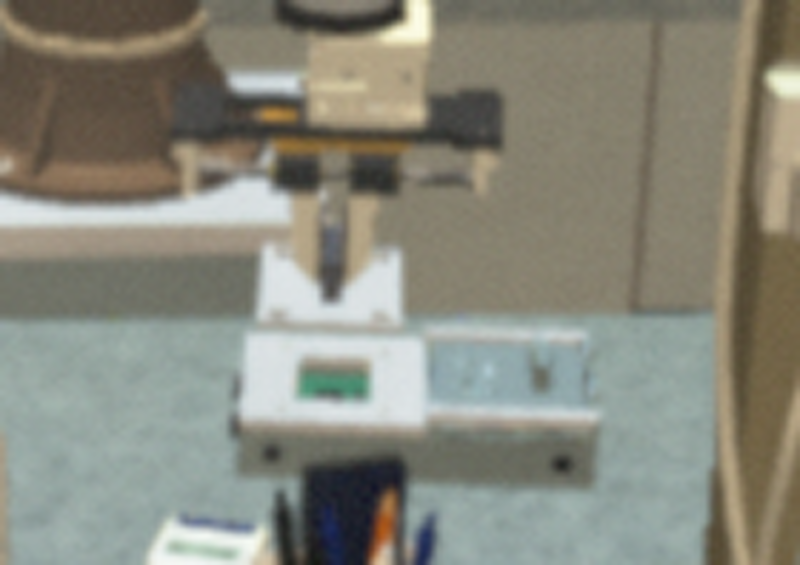

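View pics/top7.png

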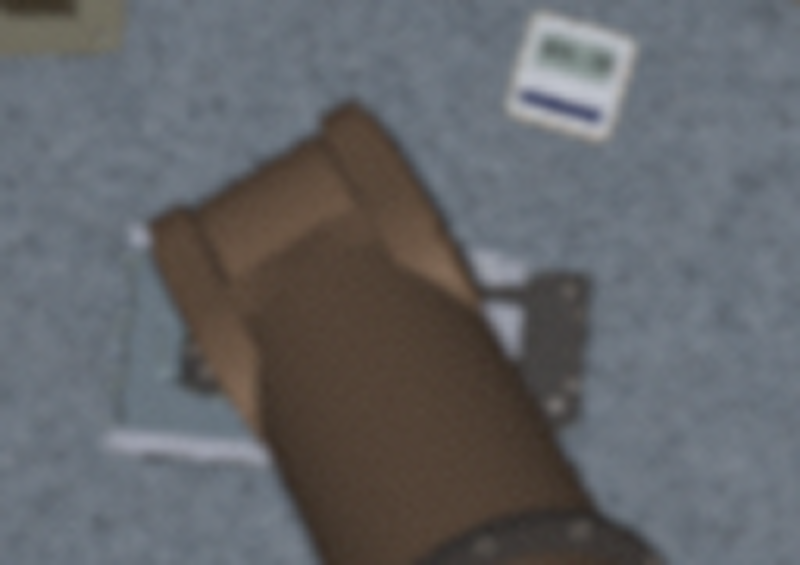

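The scene picture shows the plate above the case. Its near edge runs from (258,325) to (405,325) and its far edge from (262,245) to (402,245) in crop pixels. I'll compare these with the positions projected from the tool pose.

```bash
python3 - <<'E'
from h import *; from workcell import robot
p=robot.camera_params("scene"); st=robot.state()
sx,sy=800/140,5.65
def tocrop(P): return ((proj(p,P)-[300,130]+.5)*[sx,sy]).round().tolist()
x,y,z=st["tool_pos"]; s=[x,y,np.radians(st["ee_rot"][2])]
b=z-30.9
print("plate near -y,near +y, far -y, far +y (top)",tocrop(place(s,[[54,-42,b+5],[54,42,b+5],[-54,-42,b+5],[-54,42,b+5]])))
print("plate holes", tocrop(place(s,[[42,-30,b+5],[42,30,b+5]])))
S2=[489.85,180.1,-.1025]
print("flange near -y, far -y; far/near +y end, near bottom",tocrop(place(S2,[[59,-105,40],[-59,-105,40],[59,105,48],[-59,105,48],[59,-105,0],[59,105,0]])))
print("flange holes near -80,-20",tocrop(place(S2,[[42,-80,40],[42,-20,40],[-42,-80,40],[-42,-20,40]])))
print(place(S2,[0,-50,40]))
E
```

```text
plate near -y,near +y, far -y, far +y (top) [[251.0, 321.0], [397.0, 325.0], [258.0, 246.0], [396.0, 250.0]]
plate holes [[273.0, 313.0], [376.0, 316.0]]
flange near -y, far -y; far/near +y end, near bottom [[234.0, 421.0], [242.0, 335.0], [596.0, 421.0], [583.0, 334.0], [233.0, 480.0], [590.0, 492.0]]
flange holes near -80,-20 [[278.0, 409.0], [379.0, 412.0], [281.0, 348.0], [379.0, 351.0]]
[[484.73396938 130.36242637  40.        ]]
```

Request:
apply_moves(
  rows=[
    [-1,0,-0.002,0.01,0,0,0],
    [-1,-0.001,-0.004,0.025,0,0,0],
    [-1,-0.001,-0.005,0.035,0,0,0],
    [-1,-0.001,-0.005,0.042,0,0,0],
    [-1,-0.001,-0.005,0.044,0,0,0],
    [-1,-0.001,-0.005,0.044,0,0,0],
    [-1,-0.001,-0.005,0.044,0,0,0],
    [-1,-0.001,-0.005,0.044,0,0,0],
  ],
)

```text
t: 12.95
tool_pos: [485.6, 131.9, 95.6]
ee_rot: [-180.0, -0.0, -5.9]
wrist_force: [-0.7, 0.3, -0.4]
gripper_width: 11.6
```

```bash
cat > look.py <<'E'
import sys
from h import *; from workcell import robot
n=sys.argv[1]
p=robot.camera_params("scene"); st=robot.state()
F=np.mean([robot.grab_frame("scene").astype(float) for _ in range(4)],0)
np.save(f"F{n}.npy",F)
v0,v1,u0,u1=165,225,335,415
cv2.imwrite(f"pics/z{n}.png",cv2.resize(F[v0:v1,u0:u1,::-1].clip(0,255).astype(np.uint8),(800,600),interpolation=cv2.INTER_CUBIC))
def tc(P): return ((proj(p,P)-[u0,v0]+.5)*10).round().tolist()
x,y,z=st["tool_pos"]; s=[x,y,np.radians(st["ee_rot"][2])]; b=z-30.9
S2=[489.85,180.1,-.1025]
print(st["t"],st["tool_pos"],st["ee_rot"],st["wrist_force"],st["gripper_width"])
print("plate top near-,near+,far-,far+",tc(place(s,[[54,-42,b+5],[54,42,b+5],[-54,-42,b+5],[-54,42,b+5]])))
print("plate holes near-,near+,far",tc(place(s,[[42,-30,b+5],[42,30,b+5],[-42,-30,b+5],[-42,30,b+5]])))
print("case near-,far-,near+48,far+48,nearbottom-,+",tc(place(S2,[[59,-105,40],[-59,-105,40],[59,105,48],[-59,105,48],[59,-105,0],[59,105,0]])))
print("flange holes",tc(place(S2,[[42,-80,40],[42,-20,40],[-42,-80,40],[-42,-20,40]])))
print(delta(st,[484.7,130.3,82.8],-5.87))
E
python3 look.py 8
```

```text
12.95 [485.61184417 131.9019323   95.62793198] [-1.79989578e+02 -3.50589008e-02 -5.85509599e+00] [-0.70159115  0.3137693  -0.41195002] 11.580407789805214
plate top near-,near+,far-,far+ [[105.0, 312.0], [358.0, 319.0], [116.0, 175.0], [355.0, 182.0]]
plate holes near-,near+,far [[142.0, 297.0], [322.0, 302.0], [149.0, 190.0], [321.0, 195.0]]
case near-,far-,near+48,far+48,nearbottom-,+ [[60.0, 395.0], [74.0, 242.0], [692.0, 394.0], [670.0, 240.0], [58.0, 499.0], [682.0, 521.0]]
flange holes [[136.0, 374.0], [314.0, 380.0], [143.0, 265.0], [313.0, 271.0]]
[-0.0009, 0.0021, 0.016, -0.0003, -0.0012, 0.0005]
```

View pics/z8.png

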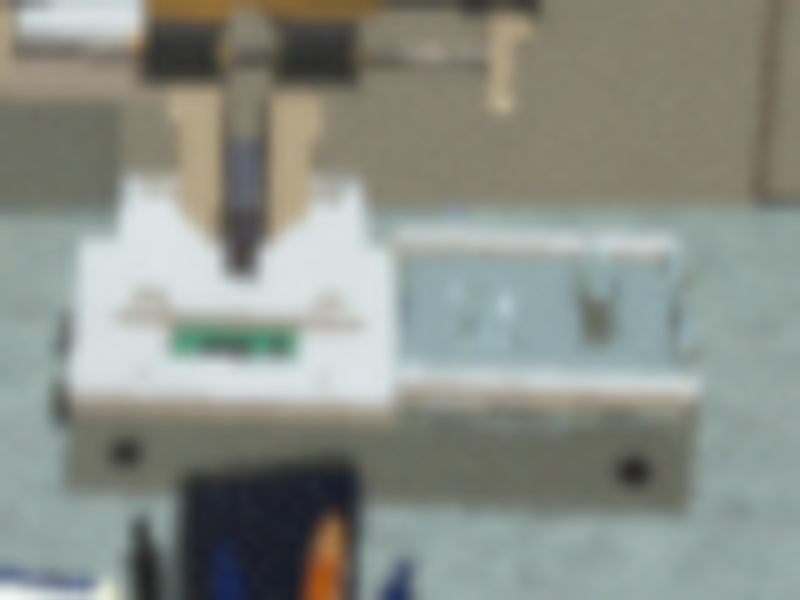

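The picture shows the plate's near holes at about (150,297) and (328,300), and faint flange holes at about (146,370) and (323,375). I'll measure these more finely.

```bash
python3 - <<'E'
import numpy as np,cv2
F=np.load("F8.npy").clip(0,255).astype(np.uint8)
a=F[190:208,342:376,::-1]
a=cv2.resize(a,(800,424),interpolation=cv2.INTER_CUBIC).astype(float)
a=((a-120)*255/110).clip(0,255).astype(np.uint8)
cv2.imwrite("pics/zz8.png",a)
E
```

```text
(no output)
```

View pics/zz8.png

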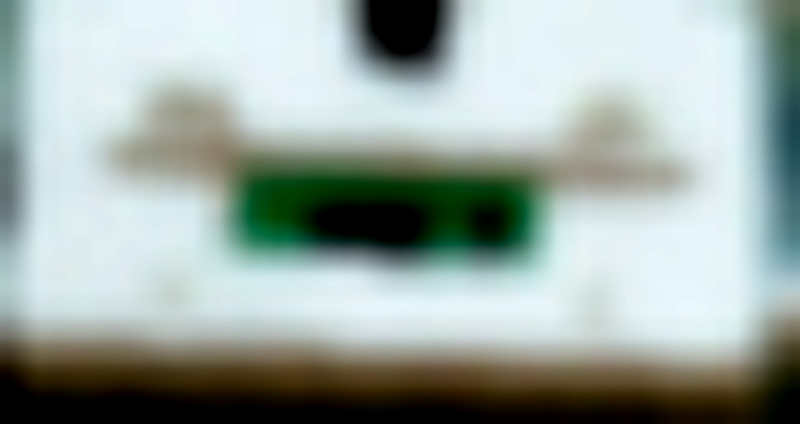

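Plate and case show the same offset from their predictions: about +8 in u and −2 in v in crop pixels, where 10 px is about 4 mm. So the relative model is good to about 1 mm. I'll read the settled pose next.

```bash
python3 - <<'E'
from h import *; from workcell import robot
st=robot.state(); print(st["t"],st["tool_pos"],st["ee_rot"]); print(delta(st,[484.7,130.3,82.8],-5.87))
E
```

```text
13.15 [485.52759877 131.92212418  95.58443233] [-1.79989676e+02 -3.41822128e-02 -5.84913851e+00]
[-0.0008, 0.0021, 0.016, -0.0003, -0.0011, 0.0007]
```

Request:
apply_moves(
  rows=[
    [-1,0,0.001,0.004,0,0,0],
    [-1,-0.0005,0.002,0.008,0,0,0],
    [-1,-0.0008,0.0021,0.012,0,0,0],
    [-1,-0.0008,0.0021,0.015,0,0,0],
    [-1,-0.0008,0.0021,0.016,0,0,0],
    [-1,-0.0008,0.0021,0.016,0,0,0],
    [-1,-0.0008,0.0021,0.016,0,0,0],
    [-1,-0.0008,0.0021,0.016,0,0,0],
  ],
)

```text
t: 13.82
tool_pos: [484.6, 130.4, 82.5]
ee_rot: [-180.0, -0.0, -5.8]
wrist_force: [-0.1, 0.6, -1.1]
gripper_width: 11.8
```

Request:
apply_moves(
  rows=[
    [-1,0,0,0,0,0,0],
    [-1,0,0,0,0,0,0],
    [-1,0,0,0,0,0,0],
    [-1,0,0,0,0,0,0],
  ],
)

```text
t: 14.15
tool_pos: [484.6, 130.3, 82.5]
ee_rot: [180.0, -0.0, -5.9]
wrist_force: [0.3, -0.9, -2.1]
gripper_width: 11.8
```

```bash
python3 look.py 9; python3 - <<'E'
import numpy as np,cv2
F=np.load("F9.npy").clip(0,255).astype(np.uint8)
a=cv2.resize(F[180:208,338:380,::-1],(800,533),interpolation=cv2.INTER_CUBIC).astype(float)
cv2.imwrite("pics/zz9.png",((a-120)*255/110).clip(0,255).astype(np.uint8))
E
```

```text
14.15 [484.55124759 130.2648626   82.52151824] [ 1.79999515e+02 -6.97002328e-03 -5.85152951e+00] [ 0.33547214 -0.89922009 -2.07460545] 11.758130045757579
plate top near-,near+,far-,far+ [[100.0, 345.0], [351.0, 353.0], [110.0, 207.0], [348.0, 214.0]]
plate holes near-,near+,far [[136.0, 330.0], [315.0, 336.0], [143.0, 223.0], [314.0, 228.0]]
case near-,far-,near+48,far+48,nearbottom-,+ [[60.0, 395.0], [74.0, 242.0], [692.0, 394.0], [670.0, 240.0], [58.0, 499.0], [682.0, 521.0]]
flange holes [[136.0, 374.0], [314.0, 380.0], [143.0, 265.0], [313.0, 271.0]]
[0.0002, -0.0001, -0.0003, 0.0, -0.0002, 0.0006]
```

View pics/z9.png

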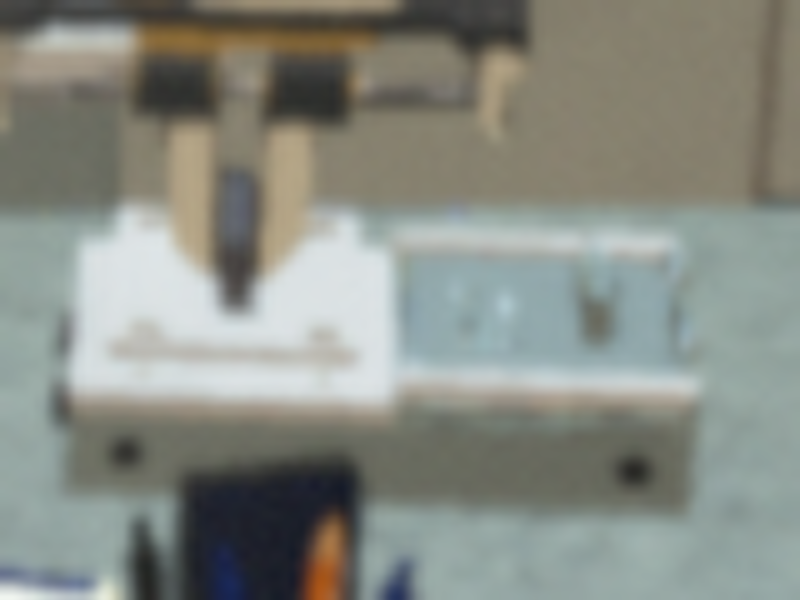

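View pics/zz9.png

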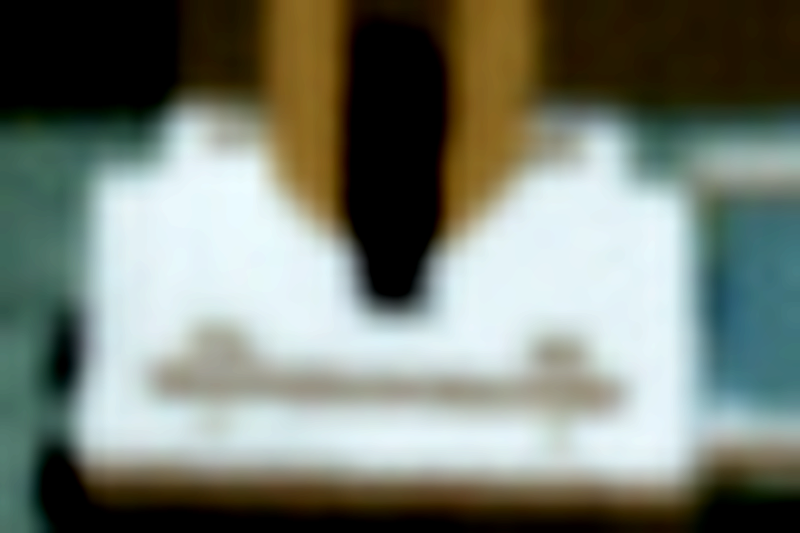

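In the contrast view, the plate holes at columns 218 and 560 stand over the flange holes at 213 and 563, which is under 1 mm off. The gap is clear, and the case and plate offsets agree. I'll check the bystanders and then hand in.

```bash
python3 - <<'E'
from h import *; from workcell import robot
robot.grab_frame("scene");robot.grab_frame("top")
for c,n in (("top","white_bottle"),("top","clear_beaker"),("top","bench_timer"),("scene","white_bottle"),("scene","clear_beaker"),("scene","bench_timer")):
    print(c,n,[(round(r["p"],2),r["bbox"]) for r in robot.masks_of(c,n)[:2]])
st=robot.state(); print(st["t"],st["tool_pos"],st["ee_rot"],st["wrist_force"],st["gripper_width"],np.abs(st["joint_velocities"]).max())
print(robot.hand_in())
E
```

```text
top white_bottle [(0.74, [168.4, 221.1, 23.1, 16.5]), (0.36, [228.3, 200.1, 65.2, 31.5])]
top clear_beaker [(0.81, [432.7, 221.4, 25.7, 16.8])]
top bench_timer [(0.53, [290.7, 163.7, 17.1, 20.0])]
scene white_bottle [(0.8, [442.1, 174.0, 15.3, 29.1])]
scene clear_beaker [(0.86, [191.5, 178.7, 16.1, 28.4]), (0.72, [341.0, 187.8, 63.9, 28.9])]
scene bench_timer [(0.61, [327.5, 220.8, 19.6, 16.0])]
14.75 [484.49667795 130.22804685  82.44346038] [ 1.79994757e+02  1.61878417e-03 -5.85057675e+00] [ 0.42728783 -0.85133147 -0.98611379] 11.550895625435716 0.2061514847203425
the job is handed in; nothing more can be done
None
```

I slid the battery cover shut, then picked up the plate by its handle and handed the job in at about 14.8 s with the plate held over the bay. `hand_in` gives no verdict, so these are my own last checks:

- **Cover:** I gripped the rib and dragged it until the arm stopped moving and the wrist force rose to about 12 N, at a case position of about y = 73 mm. Later pictures show the cover shut and all four threaded holes clear.
- **Plate position:** it is held level, with about 0.01° of tool tilt, and the arm was still. The underside is at about z = 51.5 mm, roughly 11.5 mm above the flange, worked out from the tool height.
- **Hole alignment:** in the scene camera the near plate holes sit within about 1 mm sideways of the threaded holes. The arm hid the plate from the top camera, so I could not check it there.
- **Bystanders:** the bottle, beaker and timer show up where they started, within detection noise.

**One disagreement:** everything in the scene camera sits about 0.8 px (3 mm) off its predicted position. The offset is the same for case and plate, so I treated it as a calibration error. The hole-to-hole gap in that picture also came out about 0.5 px smaller than predicted, so the plate may be up to 2 mm lower than I worked out. That would still be within the 3 to 22 mm allowed.

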